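# Post the finished key case into the collection box

### The arm

A 6-joint arm with a two-finger parallel gripper is mounted at the origin on the work surface. World frame = base frame: x ahead of the robot, y to its left, z up, the work surface at z = 0. Lengths are in m, angles in rad, forces in N, time in s.
With the tool pointing down it reaches from about 0.35 to 0.975 m from the base axis. Payload 4.9 kg.
Tool frame: the origin (TCP) lies at the very end of the fingers, on their centre line; the grasp point (between the pads) lies 19 mm behind it; z points along the fingers, y is the line along which they close (so a half turn about z gives the same grasp; the last joint's range is limited). The gripper opens to 85 mm and grips with 20 to 120 N. Pads are 22 mm wide; open, the fingers measure 114 mm over their backs; the gripper's body (76 mm by 85 mm) begins 54 mm behind the grasp point. The pads swing forward as they close: fully open they stand 13 mm farther back than shut.
Start: joints at [-1.309, 0.053, 1.613, -0, 1.476, -0.119], TCP at [0.232, -0.58, 0.231] pointing down, gripper open.
Joint ranges: [-3.01, 3.01], [-1.01, 2.22], [0.06, 2.58], [-1.02, 4.17], [0.09, 2.62], [-3.14, 3.14]. Speed limits (rad/s): [2.57, 2.57, 3.14, 3.14, 3.14, 3.14].

### API

Orientations are given as a rotation vector (axis times angle).
In Python, from station import ctrl, imaging gives the robot as it stands.
- The arm moves only by the tool play_rows, never from a script. Its argument "series" is a list of rows, each a list of 3 entries, a list of its own where there are three numbers: the opening, from 0 (shut) to 1 (fully open), then the shift along the tool's x, y, z each as a share of 0.05 m, from -1 to 1, then the turn, a rotation vector about the tool's x, y, z each as a share of 8 degrees, from -1 to 1. In form: [[grip, [dx, dy, dz], [ax, ay, az]], ...]. A call has 1 to 8 rows; each row shifts and turns the commanded pose from where the row before left it, along the tool's axes as they then stand; what a row does not reach is not made up. A row lasts 1/8 s, in which the tool goes at most 62.5 mm and 10.7 degrees, less where a joint would pass 70% of its speed; a pose out of reach is approached as far as the arm can. A call with a number of a shift or a turn outside -1 to 1 is refused whole. A call with a gripper value outside its range is refused whole. The fingers move at their own pace and stop on an object; "force" is the grip in N (left out, the last holds). Time passes only in rows, so rows that do not move let the fingers close. It gives the time, the measured TCP pose, the force, the opening and the grip force at its end, in the units of the state.
- ctrl.get_obs(): the state, without advancing time (a new reading comes with each control period).
- imaging.get_image(name): name is "side" or "top"; returns a dict with "color" (420x560x3 uint8, blue, green, red), "fx", "fy", "cx", "cy" (pixels), "extrinsics" (4x4, takes a point from world to camera coordinates). Camera axes: x right, y down, z forward; pixel columns grow to the right and rows downward; lengths in m; the calibration is good to about 2 mm. A picture is of the moment at which its call begins. There is no depth.
- ctrl.finish_job(): hands the job in; it is judged then, once.
The state is a dict: "t": time; "q": joint angles; "dq": joint speeds; "effort": joint torques, N m; "tool_pos": TCP position; "tool_rot": TCP orientation; "contact_force": force on the tool from outside, world axes, zero at the start; "wrist_torque": the same for the moment, N m; "opening": finger opening in m; "grip_force": force on a finger pad.
Only numpy, scipy, OpenCV 4.12 (cv2) and the standard library are available. Lean on these libraries where they do the work, as an engineer would, in place of code of your own. Each camera call takes 0.05 s, during which the arm holds its last target. There are 200 camera calls.

### The job

The car key in the orange case is ready for its owner. Take the orange case out of the rack, and push it, upright, down into the yellow-lipped slot of the collection box, keeping hold of it until at least half of it is inside the slot, then let it drop to the bottom of the box. Leave the blue and the green case standing in the rack.

Things in the scene. Friction and masses are not known exactly. Their poses are not given: they have to be found in the camera images.
- case_orange: Orange flat hard-plastic key case standing on edge: 60 mm along its x, 12 mm thick along its y, 110 mm high along z, about 80 g, a car key moulded on both faces. Origin: centre of its underside. It stands in one of three open-topped pockets of a fixed black rack, on a floor 10 mm above the bench; about 65 mm sticks out. Pinch it from above across its 12 mm, fingers on the broad faces.
- case_blue: Blue key case of the same size and frame, in another pocket of the rack; not to be moved. The pockets lie in a row along the cases' y, 70 mm apart; each is 68 mm by 18 mm inside, its walls reaching 55 mm above the bench.
- case_green: Green key case of the same size and frame, in another pocket of the rack; not to be moved.
- box_mouth (a point): Centre of the slot's mouth, at the top of its yellow lips, 184 mm above the bench; x runs along the slot, y across, z up. Fixed box, 170 (x) by 130 mm (y), tinted clear walls, grey lid with its top at 170 mm. The lips narrow from 92 x 40 mm at the mouth to a 76 x 24 mm opening in the 5 mm lid. Below, it is empty to the floor, 174 mm under the mouth: a case let go in the slot drops right in.

How it is judged:
On the way:
1. the orange case, upright and still held by the fingers, is at least about half way into the slot of the collection box (z of case_orange in the frame of box_mouth below -0.045 m and x of case_orange in the frame of box_mouth between -0.03 and 0.03 m and y of case_orange in the frame of box_mouth between -0.03 and 0.03 m and angle between case_orange's own z axis and vertical below 0.3 rad and contact force between the fingers and case_orange above 0.5 N), for 0.1 s.
At the end, for the whole second after the job is handed in: The orange case lies or stands at rest wholly inside the collection box (its underside at least 125 mm below the slot's mouth and between the box's walls), and the blue and the green case still stand in their pockets (within 20 mm of where they were, leaning less than about 11 degrees) (z of case_orange in the frame of box_mouth below -0.125 m and x of case_orange in the frame of box_mouth between -0.085 and 0.085 m and y of case_orange in the frame of box_mouth between -0.065 and 0.065 m and linear speed of case_orange below 0.03 m/s and distance of each of case_blue, case_green from where it was at the start of the episode below 0.02 m and angle between each of case_blue, case_green's own z axis and vertical below 0.2 rad); the robot touches nothing.
It fails at once if the blue or the green case is pulled out of its pocket or shifted by more than 30 mm (distance of any of case_blue, case_green from where it was at the start of the episode above 0.03 m).
It also fails if it takes over 38 s, if anything falls off the work surface, if the arm or the gripper's body presses on something with over 40 N, if the wrist force passes 120 N, or if a joint passes its speed limit or range.

## Working session

There is one attempt and no reset: what is moved stays moved. The work goes in short steps, Python scripts to look and compute and a tool call to move; the robot and the scene stay as the last step left them, time stands still between calls to the robot, and variables do not carry over. Pictures are saved under pics/ and viewed, at most 10 in all, crops included, and the job is handed in when it is done.

Besides the shell and the picture viewer there is one more tool, called after ">>>" by a JSON object that holds its "op" and its "data". play_rows: Moves the arm, as the interface text tells. Shift numbers are shares of 0.05 m and turn numbers shares of 8 degrees, none past 1 either way. Its arguments: {"type":"object","properties":{"series":{"type":"array"},"force":{"type":"number"}},"required":["series"]}

```bash
mkdir -p pics
python3 - <<'E'
from station import ctrl, imaging
import cv2,numpy as np,pickle
np.set_printoptions(precision=4,suppress=True)
d={}
for n in("side","top"):
    i=imaging.get_image(n);d[n]=i;cv2.imwrite(f"pics/{n}0.png",i["color"]);print(n,i["fx"],i["fy"],i["cx"],i["cy"]);print(i["extrinsics"])
pickle.dump(d,open("d0.pkl","wb"))
o=ctrl.get_obs();print(o["t"],o["tool_pos"],o["tool_rot"],o["opening"])
E
```

```text
side 416.75533264771383 416.75533264771383 284.9389385940514 203.81691488364208
[[ 0.7379  0.6747  0.0139 -0.4077]
 [ 0.3834 -0.4022 -0.8314 -0.0976]
 [-0.5554  0.6189 -0.5555  1.1981]
 [ 0.      0.      0.      1.    ]]
top 462.0413782036028 462.0413782036028 282.9422238889459 212.50390398850539
[[-0.0286 -0.9996 -0.0028 -0.0125]
 [-0.9838  0.0286 -0.1769  0.5487]
 [ 0.1769 -0.0023 -0.9842  0.9335]
 [ 0.      0.      0.      1.    ]]
0.1 [ 0.2321 -0.5797  0.2301] [-3.0829 -0.5942  0.0002] 0.08542651309434562
```

View pics/side0.png

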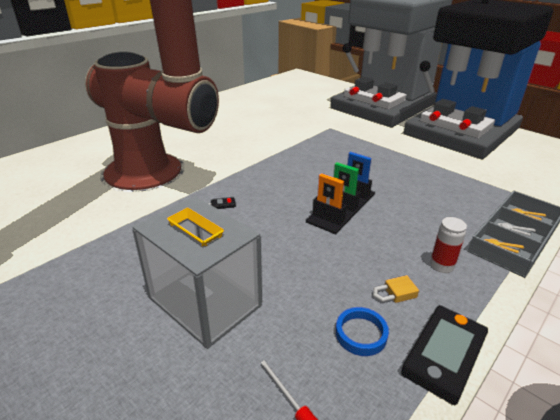

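View pics/top0.png

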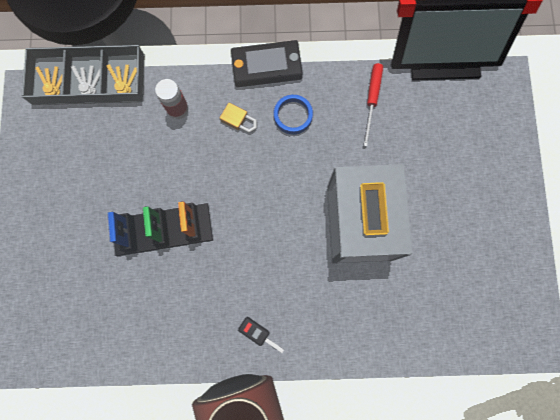

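Side view: orange case about (330,190), slot about (195,226). Top view: orange case about (188,218), slot about (374,209), rack row runs along the columns. I'll enlarge all four.

Run:
```python
import cv2,numpy as np,pickle
d=pickle.load(open("d0.pkl","rb"))
def c(n,x,y,w=66,h=50,k=6):
    return cv2.resize(d[n]["color"][y:y+h,x:x+w],None,fx=k,fy=k,interpolation=cv2.INTER_CUBIC)
im=np.vstack([np.hstack([c("side",300,165),c("side",162,201)]),np.hstack([c("top",160,195),c("top",341,178,66,62)[:300*2][:372]][0:1]+[c("top",341,178,66,50)])]) if 0 else np.vstack([np.hstack([c("side",300,165),c("side",162,201)]),np.hstack([c("top",160,195),cv2.resize(d["top"]["color"][178:240,341:407],(396,300),interpolation=cv2.INTER_CUBIC)])])
cv2.imwrite("pics/z0.png",im)
```

```text
(no output)
```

View pics/z0.png

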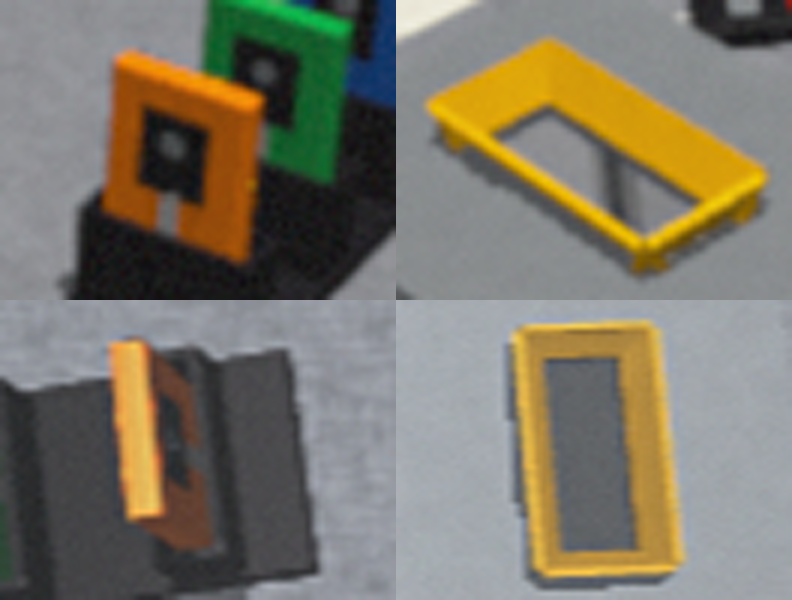

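Crop: the orange case's top face and slot's lip corners are clear in both views (for instance case top, top view: crop (110,343),(145,340),(163,515),(128,520)). Triangulating.

```bash
cat > h.py <<'E'
import cv2,numpy as np,pickle
from scipy.spatial.transform import Rotation as R
np.set_printoptions(precision=4,suppress=True)
d=pickle.load(open("d0.pkl","rb"))
def K(n):
    i=d[n];return np.array([[i["fx"],0,i["cx"]],[0,i["fy"],i["cy"]],[0,0,1]])
def P(n): return K(n)@d[n]["extrinsics"][:3]
def tri(a,b):
    X=cv2.triangulatePoints(P("side"),P("top"),np.array(a,float).reshape(2,1),np.array(b,float).reshape(2,1))[:,0];return X[:3]/X[3]
def onz(n,p,z):
    p_=P(n);H=np.c_[p_[:,0],p_[:,1],p_[:,2]*z+p_[:,3]];v=np.linalg.solve(H,np.r_[p,1]);return v[:2]/v[2]
E
python3 - <<'E'
from h import *
from station import ctrl
def un(c,ox,oy,x0,y0,kx=6,ky=6): return (np.array(c)-[x0,y0]+.5)/[kx,ky]-.5+[ox,oy]
cs=un([(115,64),(121,52),(266,93),(262,107)],300,165,0,0)
ct=un([(110,343),(145,340),(163,515),(128,520)],160,195,0,300)
ss=un([(428,105),(548,40),(766,172),(645,243)],162,201,396,0)
st=un([(515,332),(655,323),(684,567),(537,573)],341,178,396,300,6,300/62)
for a,b in((cs,ct),(ss,st)):
    X=tri(a.mean(0),b.mean(0));print(X,X[:2]@X[:2])
    for n,p in(("side",a),("top",b)):
        W=np.array([onz(n,q,X[2]) for q in p]);print(n,W.mean(0),W.tolist())
        e=np.roll(W,-1,0)-W;print(np.linalg.norm(e,axis=1),np.degrees(np.arctan2(e[:,1],e[:,0])))
for n in("case",):
    o=ctrl.get_obs();print(R.from_rotvec(o["tool_rot"]).as_matrix())
E
```

```text
[0.5349 0.1712 0.1171] 0.3154262889658948
side [0.5349 0.1721] [[0.507485699647633, 0.16120964444341046], [0.5033727985214759, 0.17004972877795396], [0.5619091272724214, 0.18333141624547017], [0.5668483744641806, 0.1739400931682894]]
[0.0098 0.06   0.0106 0.0607] [ 114.9505   12.7838  -62.2584 -167.8961]
top [0.5345 0.1707] [[0.563640444877876, 0.17973781671397496], [0.5643167149673144, 0.1681612597402282], [0.5056555849207338, 0.16171864462620034], [0.5043356017637411, 0.17315858405403384]]
[0.0116 0.059  0.0115 0.0597] [ -86.6567 -173.7325   96.5819    6.3305]
[ 0.5275 -0.1956  0.1809] 0.3165354907258678
side [ 0.5261 -0.1949] [[0.4807487693106405, -0.21738249680325397], [0.4785620870716068, -0.17503771196985035], [0.5723017113872237, -0.17293432944238343], [0.5728009862206918, -0.214213616306689]]
[0.0424 0.0938 0.0413 0.0921] [  92.9561    1.2854  -89.307  -178.0284]
top [ 0.5278 -0.1959] [[0.5735622376487878, -0.17319096736318718], [0.575839339496044, -0.2166813821505804], [0.4813460790175595, -0.21913622621792922], [0.48036431960819675, -0.1744380149601972]]
[0.0435 0.0945 0.0447 0.0932] [ -87.0028 -178.5118   91.2583    0.7666]
[[ 0.9284  0.3717 -0.0005]
 [ 0.3717 -0.9284  0.0019]
 [ 0.0002 -0.0019 -1.    ]]
```

Orange case: top at z 0.117, centre (0.535, 0.171), yaw about 7°. Mouth: (0.5275, -0.1955, 0.181), yaw about 1°. Both heights agree with the text, so I'm moving.

>>> {"op": "play_rows", "data": {"series": [[0.5,[0,0,0],[0,0,0.925]],[0.5,[0,0,0],[0,0,0.925]],[0.5,[0.49,-0.885,0],[0,0,0]],[0.5,[0.49,-0.885,0],[0,0,0]],[0.5,[0.49,-0.885,0],[0,0,0]],[0.5,[0.49,-0.885,0],[0,0,0]],[0.5,[0.49,-0.885,0],[0,0,0]],[0.5,[0.49,-0.885,0],[0,0,0]]], "force": 40}}

```text
t: 1.1
tool_pos: [0.3459, -0.297, 0.2308]
tool_rot: [-3.135, -0.192, 0.0]
contact_force: [1.0, 0.3, 0.3]
opening: 0.0426
grip_force: 0.0
```

>>> {"op": "play_rows", "data": {"series": [[0.5,[0.49,-0.885,0],[0,0,0]],[0.5,[0.49,-0.885,0],[0,0,0]],[0.5,[0.49,-0.885,0],[0,0,0]],[0.5,[0.49,-0.885,0],[0,0,0]],[0.5,[0.49,-0.885,0],[0,0,0]],[0.5,[0.49,-0.885,0],[0,0,0]],[0.5,[0.49,-0.885,0],[0,0,0]],[0.5,[0.49,-0.885,0],[0,0,0]]]}}

```text
t: 2.1
tool_pos: [0.4971, 0.0783, 0.2309]
tool_rot: [3.136, 0.193, -0.0]
contact_force: [-0.2, -0.5, 0.1]
opening: 0.0428
grip_force: 0.0
```

>>> {"op": "play_rows", "data": {"series": [[0.5,[0.49,-0.877,0],[0,0,0]],[0.5,[0.49,-0.877,0],[0,0,0]],[0.5,[0,0,0.9],[0,0,0]],[0.5,[0,0,0.9],[0,0,0]],[0.5,[0,0,0],[0,0,0]],[0.5,[0,0,0],[0,0,0]]]}}

```text
t: 2.85
tool_pos: [0.5357, 0.1696, 0.1428]
tool_rot: [-3.135, -0.192, -0.003]
contact_force: [0.2, -0.9, 0.3]
opening: 0.0426
grip_force: 0.0
```

Run:
```python
from station import ctrl, imaging
from h import *
a=[]
for n,x,y in(("side",270,110),("top",130,160)):
    i=imaging.get_image(n)["color"];a.append(cv2.resize(i[y:y+120,x:x+100],None,fx=4,fy=4,interpolation=cv2.INTER_CUBIC))
cv2.imwrite("pics/z1.png",np.hstack(a));o=ctrl.get_obs();print(o["tool_pos"],R.from_rotvec(o["tool_rot"]).as_matrix())
```

```text
[0.5366 0.1697 0.1442] [[ 0.9925  0.1219  0.0045]
 [ 0.1219 -0.9925  0.0008]
 [ 0.0046 -0.0003 -1.    ]]
```

View pics/z1.png

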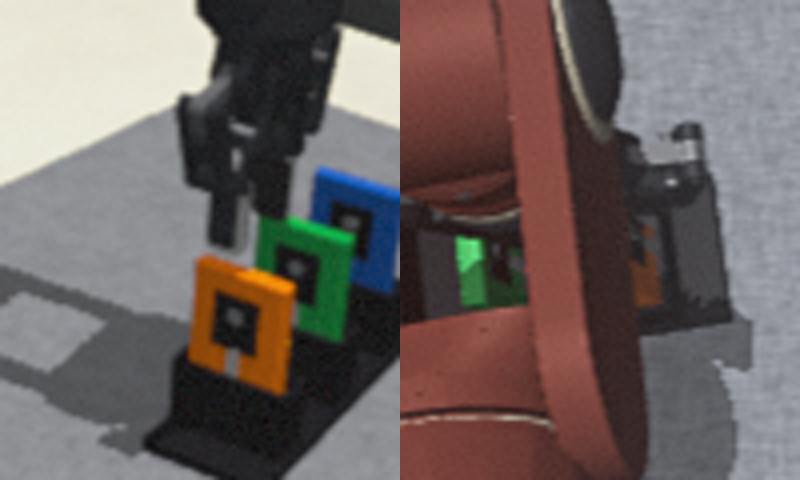

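Fingertips at side pixels about (327,171) and (338,164), straddling the orange case; green is clear of them. Lowering.

>>> {"op": "play_rows", "data": {"series": [[0.5,[0,0,0.45],[0,0,0]],[0.5,[0,0,0.45],[0,0,0]],[0.5,[0,0,0.36],[0,0,0]],[0.5,[0,0,0],[0,0,0]],[0,[0,0,0],[0,0,0]],[0,[0,0,0],[0,0,0]],[0,[0,0,0],[0,0,0]],[0,[0,0,0],[0,0,0]]], "force": 40}}

```text
t: 3.95
tool_pos: [0.536, 0.1698, 0.0798]
tool_rot: [-3.135, -0.192, -0.004]
contact_force: [-0.1, 0.1, 5.9]
opening: 0.0116
grip_force: 40.9
```

>>> {"op": "play_rows", "data": {"series": [[0,[0,0,-0.3],[0,0,0]],[0,[0,0,-0.6],[0,0,0]],[0,[0,0,-0.7],[0,0,0]],[0,[0,0,-0.7],[0,0,0]],[0,[0,0,-0.7],[0,0,0]],[0,[0,0,-0.7],[0,0,0]],[0,[0,0,-0.7],[0,0,0]],[0,[0,0,0],[0,0,0]]]}}

```text
t: 4.95
tool_pos: [0.5361, 0.1698, 0.3025]
tool_rot: [-3.135, -0.192, -0.01]
contact_force: [0.6, 0.3, -1.9]
opening: 0.0117
grip_force: 40.2
```

>>> {"op": "play_rows", "data": {"series": [[0,[0,0,0],[0,0,0.75]],[0,[-0.04,0.5,0],[0,0,0]],[0,[-0.04,0.95,0],[0,0,0]],[0,[-0.04,0.95,0],[0,0,0]],[0,[-0.04,0.95,0],[0,0,0]],[0,[-0.04,0.95,0],[0,0,0]],[0,[-0.04,0.95,0],[0,0,0]],[0,[-0.04,0.95,0],[0,0,0]]]}}

```text
t: 5.95
tool_pos: [0.5253, -0.1418, 0.2963]
tool_rot: [-3.14, -0.028, 0.004]
contact_force: [1.0, 0.4, -1.1]
opening: 0.0116
grip_force: 40.1
```

>>> {"op": "play_rows", "data": {"series": [[0,[0,0.8,0],[0,0,0]],[0,[0,0.31,0],[0,0,0]],[0,[0,0,0.4],[0,0,0]],[0,[0,0,0],[0,0,0]],[0,[0,0,0],[0,0,0]]]}}

```text
t: 6.58
tool_pos: [0.5273, -0.1947, 0.2776]
tool_rot: [-3.141, -0.031, 0.002]
contact_force: [-0.3, 0.6, -0.7]
opening: 0.0114
grip_force: 40.2
```

Run:
```python
from station import ctrl, imaging
from h import *
a=[]
for n,x,y in(("side",140,130),("top",320,150)):
    i=imaging.get_image(n)["color"];a.append(cv2.resize(i[y:y+120,x:x+100],None,fx=4,fy=4,interpolation=cv2.INTER_CUBIC))
cv2.imwrite("pics/z2.png",np.hstack(a));o=ctrl.get_obs();print(o["tool_pos"],R.from_rotvec(o["tool_rot"]).as_matrix())
```

```text
[ 0.5277 -0.1952  0.2788] [[ 0.9998  0.0192  0.0007]
 [ 0.0192 -0.9998 -0.0002]
 [ 0.0007  0.0002 -1.    ]]
```

View pics/z2.png

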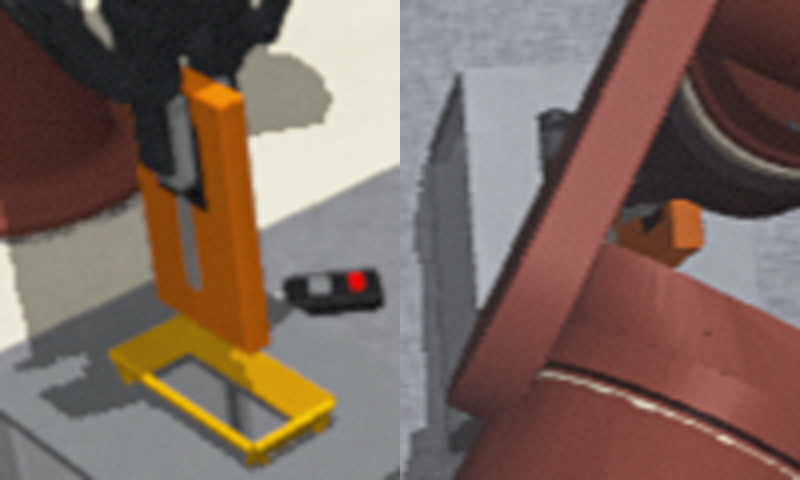

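The case hangs above the slot. Its bottom corners in the side view are at crop (158,300), (245,345) and (270,345); I'll check the alignment.

Run:
```python
from h import *
for z in(.205,.209):
    W=np.array([onz("side",np.array([u,v])/4-.4+[140,130],z) for u,v in((157,300),(246,348),(270,345))])
    e=W[1]-W[0];f=W[2]-W[1];print(W,np.linalg.norm(e),np.degrees(np.arctan2(e[1],e[0])),f,(W[0]+W[2])/2)
# rims now vs. prediction of case corners
c,s=np.cos(.02),np.sin(.02)
for a,b in((-.03,-.006),(.03,-.006),(.03,.006)):
    p=P("side")@np.r_[.5275+a*c-b*s,-.1952+a*s+b*c,.209,1];print((p[:2]/p[2]-[140,130]+.4)*4)
```

```text
[[ 0.4936 -0.1989]
 [ 0.5471 -0.195 ]
 [ 0.5524 -0.1872]] 0.05368610287166583 4.210557646312617 [0.0052 0.0078] [ 0.523  -0.1931]
[[ 0.4989 -0.2021]
 [ 0.5519 -0.1982]
 [ 0.5571 -0.1905]] 0.05312854248490269 4.210557646312733 [0.0052 0.0077] [ 0.528  -0.1963]
[155.8279 298.4859]
[250.3711 356.4807]
[274.3144 343.2929]
```

>>> {"op": "play_rows", "data": {"series": [[0,[0,0,0.3],[0,0,0]],[0,[0,0,0.3],[0,0,0]],[0,[0,0,0.3],[0,0,0]],[0,[0,0,0.3],[0,0,0]],[0,[0,0,0.3],[0,0,0]],[0,[0,0,0.24],[0,0,0]],[0,[0,0,0],[0,0,0]],[0,[0,0,0],[0,0,0]]]}}

```text
t: 7.68
tool_pos: [0.5278, -0.1963, 0.1919]
tool_rot: [3.141, 0.028, 0.001]
contact_force: [0.2, -0.5, -0.3]
opening: 0.0117
grip_force: 40.2
```

>>> {"op": "play_rows", "data": {"series": [[0,[0,0,0],[0,0,0]],[0.6,[0,0,0],[0,0,0]],[0.6,[0,0,0],[0,0,0]],[0.6,[0,0,0],[0,0,0]],[0.6,[0,0,-0.7],[0,0,0]],[0.6,[0,0,-0.9],[0,0,0]],[0.6,[0,0,-0.9],[0,0,0]],[0.6,[0,0,0],[0,0,0]]]}}

```text
t: 8.68
tool_pos: [0.5292, -0.197, 0.322]
tool_rot: [3.137, 0.028, 0.013]
contact_force: [-0.3, -0.1, -0.2]
opening: 0.0509
grip_force: 0.0
```

Run:
```python
from station import imaging
import cv2
cv2.imwrite("pics/s3.png",imaging.get_image("side")["color"])
```

```text
(no output)
```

View pics/s3.png

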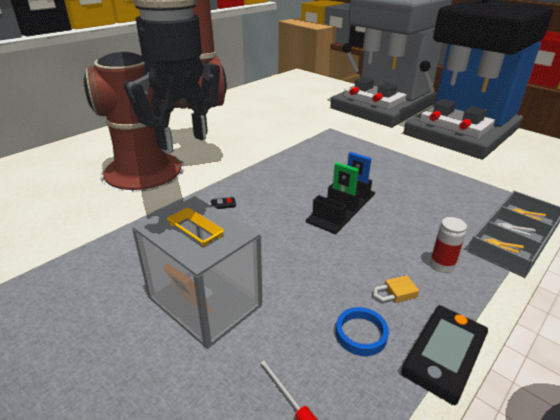

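The orange case shows inside the box at about (180,285). Blue and green still stand in the rack, at (358,165) and (345,178). I'll let it settle for a second, then hand in.

>>> {"op": "play_rows", "data": {"series": [[0.6,[0,0,0],[0,0,0]],[0.6,[0,0,0],[0,0,0]],[0.6,[0,0,0],[0,0,0]],[0.6,[0,0,0],[0,0,0]],[0.6,[0,0,0],[0,0,0]],[0.6,[0,0,0],[0,0,0]],[0.6,[0,0,0],[0,0,0]],[0.6,[0,0,0],[0,0,0]]]}}

```text
t: 9.72
tool_pos: [0.5274, -0.1961, 0.3164]
tool_rot: [3.141, 0.028, 0.0]
contact_force: [0.0, 0.3, 0.5]
opening: 0.0513
grip_force: 0.0
```

Run:
```python
from station import ctrl, imaging
import cv2,numpy as np
a=imaging.get_image("side")["color"]; b=cv2.imread("pics/s3.png")
print(cv2.absdiff(a,b)[240:330,140:260].max())
print(ctrl.finish_job())
```

```text
11
the job is handed in; nothing more can be done
None
```

The orange case was held to about 60 mm into the slot, then dropped into the collection box; blue and green still stand in the rack, and the job was handed in at about 10 s (no verdict came back).

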